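# Clamp the pot's lid down with four nuts in cross order

### The arm

A 6-joint arm with a two-finger parallel gripper is mounted at the origin on a cart in front of the work surface, level with it; the furniture and walls round the work are solid. World frame = base frame: x ahead of the robot, y to its left, z up, the work surface at z = 0. Lengths are in mm, angles in degrees, forces in N, time in s.
With the tool pointing down it reaches from about 300 to 850 mm from the base axis. Payload 4.2 kg.
Tool frame: the origin (TCP) lies at the very end of the fingers, on their centre line; the grasp point (between the pads) lies 19 mm behind it (env.grip_point_offset is the distance from the TCP to the grasp point, in mm); z points along the fingers, y is the line along which they close (so a half turn about z gives the same grasp; the last joint's range is limited). The gripper opens to 91 mm and grips with 3 to 60 N. Pads are 32 mm wide; open, the fingers measure 118 mm over their backs; the gripper's body (76 mm by 178 mm) begins 60 mm behind the grasp point.
Start: joints at [-69.041, 18.312, 89.639, -0, 72.044, -1.146], TCP at [216.377, -532.751, 213.976] pointing down, gripper open.
Joint ranges: [-177.97, 177.97], [-48.28, 115.42], [12.27, 149.76], [-77.06, 257.06], [2.81, 150.46], [-146.56, 146.56]. Speed limits (degrees/s): [147.25, 147.25, 180, 180, 180, 180].

### API

Orientations are given as [roll, pitch, yaw] about the fixed x, y, z axes, in that order (R = Rz(yaw) Ry(pitch) Rx(roll)).
In Python, from workcell import env gives the robot as it stands. The module is installed in compiled form; this text tells all that it offers.
- The arm moves only by the tool arm_command, never from a script. Its argument "rows" is a list of rows, each an object with "delta_pos": the shift along the tool's x, y, z in mm, a list of three; "roll": the turn about the tool's z in units of 5 degrees (1.0 is 5 degrees); "jaw": the opening in per cent of the stroke, from 0 (shut) to 100 (fully open). A call has 1 to 20 rows; each row is the pose to reach, as a shift and turn from the pose commanded when the call began, along the tool's axes at that moment; what a row does not reach only later rows make up. A row lasts 1/12 s, in which the tool goes at most 41.7 mm and 7.16 degrees, less where a joint would pass 70% of its speed; a pose out of reach is approached as far as the arm can. A call with a gripper value outside its range is refused whole. The fingers move at their own pace and stop on an object; "squeeze" is the grip in N (left out, the last holds). Time passes only in rows, so rows that repeat a pose let the fingers close. It gives the time, the measured TCP pose, the force, the opening and the grip force at its end, in the units of the state.
- env.state(): the state, without advancing time (a new reading comes with each control period).
- env.grab_frame(name): name is "side" or "top" or "wrist"; returns a dict with "img" (384x512x3 uint8, blue, green, red), "z_map" (384x512 float32, mm along the optical axis (not along the pixel's ray), 0 where there is no reading), "fov_y" (degrees; the focal length in pixels is half the picture's height over the tangent of half this angle, whatever the lens; pixels are square), "cx", "cy" (the principal point, pixels), "R" (3x3) and "t" (3): a world point X has camera coordinates R X + t; the wrist camera has in their place "T_tool_cam" (4x4, takes a point from camera to tool coordinates, whose origin is the TCP and whose axes are the flange's). Camera axes: x right, y down, z forward; pixel columns grow to the right and rows downward; lengths in mm; the calibration is good to about 2 mm. A picture is of the moment at which its call begins: read the wrist's pose just before it.
- env.job_done(): hands the job in; it is judged then, once.
The state is a dict: "time_s": time; "qpos": joint angles; "qvel": joint speeds; "effort": joint torques, N m; "ee_pos": TCP position; "ee_rot": TCP orientation; "force": force on the tool from outside, world axes, zero at the start; "torque": the same for the moment, N m; "gripper_width": finger opening in mm; "gripper_force": force on a finger pad.
Only numpy, scipy, OpenCV 4.12 (cv2) and the standard library are available. Lean on these libraries where they do the work, as an engineer would, in place of code of your own. Each camera call takes 0.05 s, during which the arm holds its last target. There are 200 camera calls.

### The job

Close the small pot: its lid still floats on the gasket, so tighten the four square hand nuts clockwise, each about a half turn until it comes up firm against its stop, and no further: do not overtighten any of them (1 N m at most). Work crosswise so the lid seats evenly: start with any nut, do the one diagonally opposite next, and leave the other two unturned until that first pair is fully tight. Do not shift the jar, the cup or the coffee capsule standing nearby.

Things in the scene. Friction and masses are not known exactly. Their poses are not given: they have to be found in the camera images.
- pot: Small steel pot with a square flange, fixed to the worktop. Origin: centre of its underside on the worktop; z up, axes along the flange's sides. Round body 120 mm wide, square aluminium flange 172 x 172 mm whose upper face is 75 mm above the worktop. Four upright steel studs (8 mm thick, tips 126 mm above the worktop) stand on the flange at (+-62, +-62) mm in this frame and pass through the lid and the nuts.
- lid: Loose square steel lid plate on the pot, 168 x 168 x 6 mm, with 11 mm holes for the studs, a low dome (88 mm wide, 10 mm high) and a vent cap 20 mm wide in its middle, top 27 mm above the lid's underside. Origin: centre of its underside; z up. At the start it floats on a springy rubber gasket with its underside about 4 mm above the flange; seated, it lies on the flange, level.
- nut_front_left (a joint): Turn of the front-left hand nut about its stud, rad; grows as the nut is turned clockwise seen from above (tightening). It starts between -0.3 and 0.4, turns stiffly (about 0.12 N m) and stays where it is left; it comes to a hard stop at about 2.9, where it holds the lid down on the flange.
- twist_front_left (a joint): Wind-up of the front-left nut's square black grip against the nut itself, rad, clockwise positive. A torsion spring of 3 N m per rad joins them, so this shows the tightening torque: about 0.05 to 0.1 while the nut turns freely, rising only once the nut is at its stop; above 0.33 (1 N m) the nut is overtightened. It springs back to 0 when released.
- nut_front_left_grip (a point): Point on the axis of the front-left nut (stud at (-62, +62) mm in the pot's frame; oppo back-right). Grip: black block 30 x 30 mm across its flats, 33 mm high, above a round steel nut 38 mm wide, 4 mm thick. The point is 25 mm above the nut's underside, 12 mm below the grip's top; x and y square to the flats, turning with them; z up. The nut sinks 1.5 mm per rad of tightening.
- nut_front_right (a joint): Turn of the front-right hand nut about its stud, rad; grows as the nut is turned clockwise seen from above (tightening). It starts between -0.3 and 0.4, turns stiffly (about 0.12 N m) and stays where it is left; it comes to a hard stop at about 2.9, where it holds the lid down on the flange.
- twist_front_right (a joint): Wind-up of the front-right nut's square black grip against the nut itself, rad, clockwise positive. A torsion spring of 3 N m per rad joins them, so this shows the tightening torque: about 0.05 to 0.1 while the nut turns freely, rising only once the nut is at its stop; above 0.33 (1 N m) the nut is overtightened. It springs back to 0 when released.
- nut_front_right_grip (a point): Point on the axis of the front-right nut (stud at (-62, -62) mm in the pot's frame; oppo back-left). Grip: black block 30 x 30 mm across its flats, 33 mm high, above a round steel nut 38 mm wide, 4 mm thick. The point is 25 mm above the nut's underside, 12 mm below the grip's top; x and y square to the flats, turning with them; z up. The nut sinks 1.5 mm per rad of tightening.
- nut_back_left (a joint): Turn of the back-left hand nut about its stud, rad; grows as the nut is turned clockwise seen from above (tightening). It starts between -0.3 and 0.4, turns stiffly (about 0.12 N m) and stays where it is left; it comes to a hard stop at about 2.9, where it holds the lid down on the flange.
- twist_back_left (a joint): Wind-up of the back-left nut's square black grip against the nut itself, rad, clockwise positive. A torsion spring of 3 N m per rad joins them, so this shows the tightening torque: about 0.05 to 0.1 while the nut turns freely, rising only once the nut is at its stop; above 0.33 (1 N m) the nut is overtightened. It springs back to 0 when released.
- nut_back_left_grip (a point): Point on the axis of the back-left nut (stud at (+62, +62) mm in the pot's frame; oppo front-right). Grip: black block 30 x 30 mm across its flats, 33 mm high, above a round steel nut 38 mm wide, 4 mm thick. The point is 25 mm above the nut's underside, 12 mm below the grip's top; x and y square to the flats, turning with them; z up. The nut sinks 1.5 mm per rad of tightening.
- nut_back_right (a joint): Turn of the back-right hand nut about its stud, rad; grows as the nut is turned clockwise seen from above (tightening). It starts between -0.3 and 0.4, turns stiffly (about 0.12 N m) and stays where it is left; it comes to a hard stop at about 2.9, where it holds the lid down on the flange.
- twist_back_right (a joint): Wind-up of the back-right nut's square black grip against the nut itself, rad, clockwise positive. A torsion spring of 3 N m per rad joins them, so this shows the tightening torque: about 0.05 to 0.1 while the nut turns freely, rising only once the nut is at its stop; above 0.33 (1 N m) the nut is overtightened. It springs back to 0 when released.
- nut_back_right_grip (a point): Point on the axis of the back-right nut (stud at (+62, -62) mm in the pot's frame; oppo front-left). Grip: black block 30 x 30 mm across its flats, 33 mm high, above a round steel nut 38 mm wide, 4 mm thick. The point is 25 mm above the nut's underside, 12 mm below the grip's top; x and y square to the flats, turning with them; z up. The nut sinks 1.5 mm per rad of tightening.
- jar: Glass jar with a green lid, 64 x 68 x 84 mm, standing behind the pot; bystander. Origin: centre of its underside.
- cup: Small white cup with a handle, 63 x 87 x 52 mm, standing behind the pot; bystander. Origin: centre of its underside.
- capsule: Coffee capsule, 37 mm wide, 29 mm high, standing behind the pot; bystander. Origin: centre of its underside.
Things that resemble listed ones, but are neither listed nor needed, are in the scene too. Of the things that look like the lid, the larger one is meant.

How it is judged:
By the outcome, as a careful person would: the job done as asked, in the order asked, and still so for the second after the job is handed in, with the robot touching nothing.
It also fails if it takes over 72 s, if anything falls off the work surface, if the arm or the gripper's body presses on something with over 40 N, if the wrist force passes 120 N, or if a joint passes its speed limit or range.

## Working session

There is one attempt and no reset: what is moved stays moved. The work goes in short steps, Python scripts to look and compute and a tool call to move; the robot and the scene stay as the last step left them, time stands still between calls to the robot, and variables do not carry over. Pictures are saved under pics/ and viewed, at most 10 in all, crops included, and the job is handed in when it is done.

Besides the shell and the picture viewer there is one more tool, called after "Emit:" as name([rows], argument=value, ...), one row to a line, values as JSON. arm_command: Moves the arm, as the interface text tells. Its arguments: {"type":"object","properties":{"rows":{"type":"array"},"squeeze":{"type":"number"}},"required":["rows"]}

```bash
mkdir -p pics; cat > h.py <<'E'
import numpy as np, cv2
from workcell import env
def K(f):
    h,w=f["img"].shape[:2]; return h/2/np.tan(np.radians(f["fov_y"])/2)
def cloud(f,s=None):
    fl=K(f); z=f["z_map"]; v,u=np.mgrid[:z.shape[0],:z.shape[1]]
    P=np.dstack([(u-f["cx"])/fl*z,(v-f["cy"])/fl*z,z])
    if "R" in f: return (P-np.array(f["t"]))@np.array(f["R"])
    from scipy.spatial.transform import Rotation as Ro
    T=np.array(f["T_tool_cam"]); P=P@T[:3,:3].T+T[:3,3]
    R=Ro.from_euler("xyz",s["ee_rot"],degrees=True).as_matrix()
    return P@R.T+np.array(s["ee_pos"])
E
python3 - <<'E'
from h import *
s=env.state(); print(s)
a=env.grab_frame("top");b=env.grab_frame("side")
for n,f in (("top",a),("side",b)):
    print(n,f["fov_y"],f["cx"],f["cy"],(-np.array(f["R"]).T@f["t"]).round())
cv2.imwrite("pics/a.png",a["img"]);cv2.imwrite("pics/b.png",b["img"])
P=cloud(a); m=(a["z_map"]>0)
g=a["img"].max(2)
for lo,hi in((70,100),(100,145)):
    k=(m&(P[...,2]>lo)&(P[...,2]<hi)).astype(np.uint8)
    n,l,st,c=cv2.connectedComponentsWithStats(k)
    for i in range(1,n):
        if st[i,4]>40:
            q=P[l==i]; print(lo,st[i],q.mean(0).round(1),q.min(0).round(),q.max(0).round())
E
```

```text
{'time_s': 0.0, 'qpos': array([-6.90402334e+01,  1.83503156e+01,  8.97078499e+01, -8.00845780e-04,
        7.20431386e+01, -1.14465412e+00]), 'qvel': array([ 0.07911724, -0.04145771,  0.00441824,  0.05162132,  0.05677804,
        0.03318807]), 'effort': array([-4.64546301e-04, -4.12463844e+01, -2.31972206e+01,  7.27790734e-02,
        4.55522840e-02, -1.10766537e-04]), 'ee_pos': array([ 216.19360764, -532.2515889 ,  213.12378577]), 'ee_rot': array([-1.79898701e+02, -1.26246960e-03,  2.21046672e+01]), 'force': array([ 0.12433418, -0.48870194,  0.11470145]), 'torque': array([ 0.00211373,  0.02663026, -0.03792444]), 'gripper_force': 0.0, 'gripper_width': 90.88104420199502}
top 43.827302632193195 261.489135522171 193.61455198307263 [485.  79. 989.]
side 52.68180014342338 258.3004322027345 193.33562221049326 [471. 817. 488.]
70 [   0    8  282   16 2126] [1001.2  330.4   85.4] [998.  38.  70.] [1004.  617.  100.]
70 [342  17  74  14 544] [ 997.2 -157.7   85.7] [ 991. -234.   70.] [1004.  -88.  100.]
70 [412  23 100  10 720] [ 994.1 -338.5   84.9] [ 991. -440.   70.] [ 998. -236.  100.]
70
[... 2438 characters left out ...]
14.  101.1] [894. 203. 100.] [926. 232. 104.]
100 [297  62  18  15 150] [878.9  -8.8 123.9] [871. -27. 101.] [891.   7. 145.]
100 [338  73  60  59 773] [ 791.2 -112.7  122.9] [ 764. -190.  100.] [870. -76. 145.]
100 [395 140  20  14 122] [ 725.  -192.7  122.8] [ 717. -214.  101.] [ 743. -185.  145.]
100 [298 173  20  20 300] [654.9 -14.7 121.8] [640. -33. 101.] [674.   1. 130.]
100 [233 187  21  22 290] [623.2 103.6 122.8] [606.  85. 101.] [644. 122. 129.]
100 [278 218  11  11  91] [580.7  28.4 106.8] [571.  19. 100.] [590.  38. 112.]
100 [316 239  19  18 294] [536.7 -46.4 122.6] [521. -64. 100.] [552. -32. 132.]
100 [250 254  19  19 277] [505.2  71.9 123.8] [489.  56. 119.] [522.  88. 129.]
```

View pics/a.png

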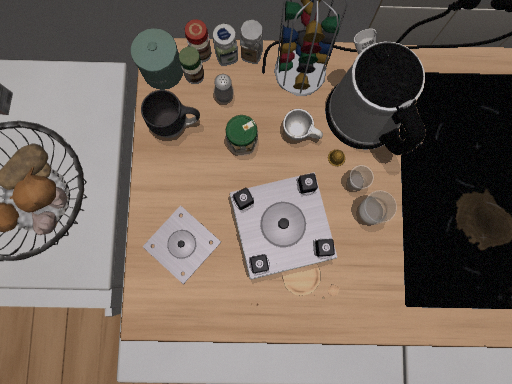

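View pics/b.png

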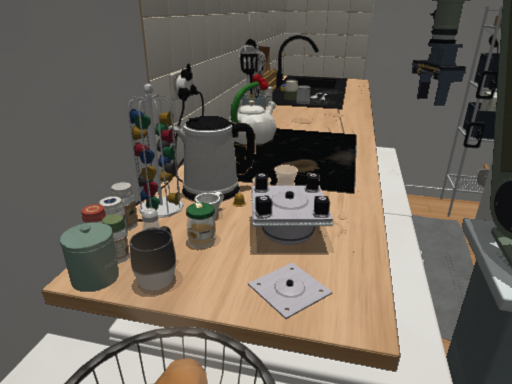

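The top view shows the real pot and larger lid at about (283,224). Its nuts are at FL (260,264), FR (325,247), BL (243,198) and BR (308,183). The smaller plate at (181,244) is the lookalike, with no nuts and lying on the table. Depth puts the studs about 122 mm apart (124 expected) and the grip tops at about z 123, so pot yaw is about 15°. I'll move above it for a close look.

Emit:
arm_command([
  {"delta_pos": [30,-20,-60],"roll": -1.4,"jaw": 50},
  {"delta_pos": [60,-42,-86],"roll": -2.8,"jaw": 50},
  {"delta_pos": [90,-63,-86],"roll": -4.2,"jaw": 50},
  {"delta_pos": [120,-84,-86],"roll": -5.6,"jaw": 50},
  {"delta_pos": [150,-105,-86],"roll": -7,"jaw": 50},
  {"delta_pos": [180,-126,-86],"roll": -8.4,"jaw": 50},
  {"delta_pos": [210,-147,-86],"roll": -9.8,"jaw": 50},
  {"delta_pos": [240,-168,-86],"roll": -11.2,"jaw": 50},
  {"delta_pos": [270,-189,-86],"roll": -12.6,"jaw": 50},
  {"delta_pos": [300,-210,-86],"roll": -14,"jaw": 50},
  {"delta_pos": [330,-231,-86],"roll": -15.4,"jaw": 50},
  {"delta_pos": [360,-252,-86],"roll": -16.8,"jaw": 50},
  {"delta_pos": [390,-273,-86],"roll": -18.2,"jaw": 50},
  {"delta_pos": [420,-294,-86],"roll": -19.6,"jaw": 50},
  {"delta_pos": [450,-315,-86],"roll": -21,"jaw": 50},
  {"delta_pos": [480,-336,-86],"roll": -22.4,"jaw": 50},
  {"delta_pos": [510,-357,-86],"roll": -23.8,"jaw": 50},
  {"delta_pos": [540,-378,-86],"roll": -25.2,"jaw": 50},
  {"delta_pos": [548,-384,-86],"roll": -26.6,"jaw": 50},
  {"delta_pos": [548,-384,-86],"roll": -28,"jaw": 50},
], squeeze=50)

```text
time_s: 1.77
ee_pos: [580.7, 32.2, 298.6]
ee_rot: [180.0, -0.1, 162.7]
force: [-0.3, -1.0, -0.2]
gripper_width: 45.5
gripper_force: 0.0
```

Emit:
arm_command([
  {"delta_pos": [0,0,0],"roll": -1.4,"jaw": 50},
  {"delta_pos": [0,0,0],"roll": -2.8,"jaw": 50},
  {"delta_pos": [0,0,0],"roll": -4.2,"jaw": 50},
  {"delta_pos": [0,0,0],"roll": -5.6,"jaw": 50},
  {"delta_pos": [0,0,0],"roll": -6.6,"jaw": 50},
  {"delta_pos": [0,0,0],"roll": -6.6,"jaw": 50},
  {"delta_pos": [0,0,0],"roll": -6.6,"jaw": 50},
])

```text
time_s: 2.35
ee_pos: [579.4, 29.2, 299.5]
ee_rot: [180.0, -0.0, -165.0]
force: [-0.0, -0.0, 0.1]
gripper_width: 45.3
gripper_force: 0.0
```

```bash
cat > look.py <<'E'
from h import *
s=env.state(); f=env.grab_frame("wrist"); P=cloud(f,s)
print(s["time_s"],s["ee_pos"].round(1),s["ee_rot"].round(2),s["qpos"].round(1),s["force"].round(1),s["torque"].round(2))
im=f["img"]; z=P[...,2]
k=((f["z_map"]>0)&(z>114)&(z<125)&(im.max(2)<110)).astype(np.uint8)
k=cv2.morphologyEx(k,cv2.MORPH_CLOSE,np.ones((15,15),np.uint8))  # fill the stud
n,l,st,c=cv2.connectedComponentsWithStats(k)
for i in range(1,n):
    if st[i,4]<300: continue
    q=P[(l==i)&(f["z_map"]>0)&(z>110)&(z<130)]; q=q[abs(q[:,2]-np.median(q[:,2]))<4]
    r=cv2.minAreaRect(q[:,:2].astype(np.float32))
    print(c[i].round(),"c",np.round(r[0],1),"size",np.round(r[1],1),"yaw%90",round(r[2]%90,1),"z",np.median(q[:,2]).round(1))
import sys
if len(sys.argv)>1: cv2.imwrite(sys.argv[1],im)
E
python3 look.py pics/c.png
python3 - <<'E'
from h import *
f=env.grab_frame("top");P=cloud(f);m=(f["z_map"]>0)&(P[...,2]>140)&(P[...,2]<400)&(P[...,0]>690)&(P[...,0]<900)
q=P[m];d=np.hypot(q[:,0]-655,q[:,1]+15);i=d.argsort()[:3];print(q[i].round(),d[i].round())
E
```

```text
2.35 [579.4  29.2 299.5] [ 1.7999e+02 -5.0000e-02 -1.6503e+02] [   1.8   16.6   79.9   -0.    83.5 -103.2] [-0.  -0.   0.1] [ 0.12 -0.09 -0.04]
[196. 118.] c [535.5 -48.2] size [29.1 30.1] yaw%90 5.2 z 122.5
[313. 118.] c [503.8  70.9] size [28.6 28.9] yaw%90 15.0 z 122.6
[[797. -96. 196.]
 [799. -94. 196.]
 [797. -98. 197.]] [163. 164. 164.]
```

View pics/c.png

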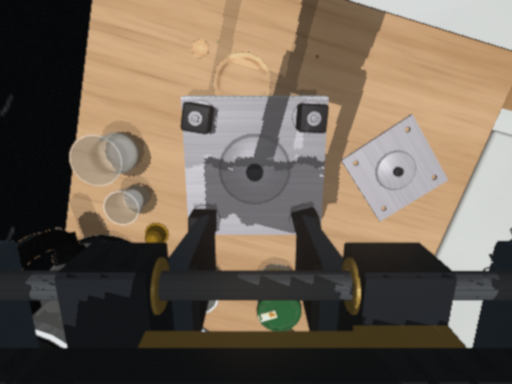

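The wrist view shows the FR grip at (196,118) with yaw 5°, and the FL grip at (313,118) with yaw 15°. Both tops are at z ≈ 122.5, as expected for a turn near 0. The kettle is clear of the BR nut by about 160 mm. Next I descend on FL.

Emit:
arm_command([
  {"delta_pos": [30,30,20],"roll": 0,"jaw": 50},
  {"delta_pos": [55,53,50],"roll": 0,"jaw": 50},
  {"delta_pos": [62,60,90],"roll": 0,"jaw": 50},
  {"delta_pos": [62,60,130],"roll": 0,"jaw": 50},
  {"delta_pos": [62,60,155],"roll": 0,"jaw": 50},
  {"delta_pos": [62,60,165],"roll": 0,"jaw": 50},
  {"delta_pos": [62,60,180],"roll": 0,"jaw": 50},
  {"delta_pos": [62,60,195],"roll": 0,"jaw": 50},
  {"delta_pos": [62,60,206],"roll": 0,"jaw": 50},
  {"delta_pos": [62,60,206],"roll": 0,"jaw": 50},
  {"delta_pos": [62,60,206],"roll": 0,"jaw": 50},
])

```text
time_s: 3.37
ee_pos: [504.9, 71.0, 94.5]
ee_rot: [-180.0, 0.0, -164.9]
force: [-0.7, 0.1, 0.1]
gripper_width: 46.0
gripper_force: 0.0
```

Emit:
arm_command([
  {"delta_pos": [0,0,0],"roll": 0,"jaw": 30},
  {"delta_pos": [0,0,0],"roll": 0,"jaw": 25},
  {"delta_pos": [0,0,0],"roll": 0,"jaw": 25},
  {"delta_pos": [0,0,0],"roll": 0,"jaw": 25},
  {"delta_pos": [0,0,0],"roll": 0,"jaw": 25},
], squeeze=40)

```text
time_s: 3.78
ee_pos: [504.4, 72.1, 95.0]
ee_rot: [179.9, 0.1, -165.0]
force: [-2.6, 4.4, 5.9]
gripper_width: 29.8
gripper_force: 40.0
```

```bash
cat > st.py <<'E'
from h import *
s=env.state()
for k in("time_s","qpos","ee_pos","ee_rot","force","torque","gripper_width","gripper_force"):print(k,np.round(s[k],2))
E
python3 st.py
```

```text
time_s 3.78
qpos [  6.76  18.74 108.08   0.14  53.1  -98.36]
ee_pos [504.37  72.05  95.  ]
ee_rot [ 1.7990e+02  1.0000e-01 -1.6496e+02]
force [-2.64  4.43  5.92]
torque [ 1.07  0.31 -0.11]
gripper_width 29.83
gripper_force 40.0
```

Emit:
arm_command([
  {"delta_pos": [0,0,0.2],"roll": 1.3,"jaw": 25},
  {"delta_pos": [0,0,0.4],"roll": 2.6,"jaw": 25},
  {"delta_pos": [0,0,0.5],"roll": 3.9,"jaw": 25},
  {"delta_pos": [0,0,0.7],"roll": 5.2,"jaw": 25},
  {"delta_pos": [0,0,0.9],"roll": 6.5,"jaw": 25},
  {"delta_pos": [0,0,1.0],"roll": 7.8,"jaw": 25},
  {"delta_pos": [0,0,1.2],"roll": 9.1,"jaw": 25},
  {"delta_pos": [0,0,1.4],"roll": 10.4,"jaw": 25},
  {"delta_pos": [0,0,1.5],"roll": 11.7,"jaw": 25},
  {"delta_pos": [0,0,1.7],"roll": 13,"jaw": 25},
  {"delta_pos": [0,0,1.9],"roll": 14.3,"jaw": 25},
  {"delta_pos": [0,0,2.0],"roll": 15.6,"jaw": 25},
  {"delta_pos": [0,0,2.2],"roll": 16.9,"jaw": 25},
  {"delta_pos": [0,0,2.4],"roll": 18.2,"jaw": 25},
  {"delta_pos": [0,0,2.6],"roll": 19.5,"jaw": 25},
  {"delta_pos": [0,0,2.7],"roll": 20.8,"jaw": 25},
  {"delta_pos": [0,0,2.9],"roll": 22.1,"jaw": 25},
  {"delta_pos": [0,0,3.1],"roll": 23.4,"jaw": 25},
  {"delta_pos": [0,0,3.2],"roll": 24.7,"jaw": 25},
  {"delta_pos": [0,0,3.4],"roll": 26,"jaw": 25},
])

```text
time_s: 5.45
ee_pos: [503.6, 71.4, 91.9]
ee_rot: [-180.0, -0.0, 64.8]
force: [-5.2, 2.6, 10.2]
gripper_width: 29.7
gripper_force: 40.0
```

```bash
python3 st.py
```

```text
time_s 5.45
qpos [6.7600e+00 1.8930e+01 1.0834e+02 4.0000e-02 5.2760e+01 3.1910e+01]
ee_pos [503.56  71.45  91.9 ]
ee_rot [-1.7997e+02 -2.0000e-02  6.4820e+01]
force [-5.2   2.65 10.23]
torque [0.54 0.82 0.23]
gripper_width 29.74
gripper_force 39.99
```

Emit:
arm_command([
  {"delta_pos": [0,0,0.2],"roll": 1.2,"jaw": 25},
  {"delta_pos": [0,0,0.4],"roll": 2.4,"jaw": 25},
  {"delta_pos": [0,0,0.5],"roll": 3.6,"jaw": 25},
  {"delta_pos": [0,0,0.6],"roll": 4.8,"jaw": 25},
  {"delta_pos": [0,0,0.6],"roll": 4.8,"jaw": 25},
  {"delta_pos": [0,0,0.6],"roll": 4.8,"jaw": 25},
])

```text
time_s: 5.95
ee_pos: [503.4, 71.6, 91.5]
ee_rot: [-179.9, -0.0, 41.1]
force: [-5.8, 4.0, 11.7]
gripper_width: 30.5
gripper_force: 40.0
```

```bash
python3 st.py
```

```text
time_s 5.95
qpos [6.7700e+00 1.8950e+01 1.0838e+02 6.0000e-02 5.2710e+01 5.5600e+01]
ee_pos [503.39  71.59  91.5 ]
ee_rot [-179.94   -0.     41.13]
force [-5.85  4.   11.68]
torque [0.63 0.93 0.26]
gripper_width 30.47
gripper_force 40.0
```

Emit:
arm_command([
  {"delta_pos": [0,0,0.1],"roll": 0.6,"jaw": 25},
  {"delta_pos": [0,0,0.2],"roll": 1.2,"jaw": 25},
  {"delta_pos": [0,0,0.2],"roll": 1.2,"jaw": 25},
  {"delta_pos": [0,0,0.2],"roll": 1.2,"jaw": 25},
])

```text
time_s: 6.28
ee_pos: [503.4, 71.6, 91.4]
ee_rot: [-179.9, 0.0, 35.1]
force: [-5.3, 4.1, 12.9]
gripper_width: 29.6
gripper_force: 40.0
```

```bash
python3 st.py
```

```text
time_s 6.28
qpos [6.7700e+00 1.8950e+01 1.0839e+02 7.0000e-02 5.2690e+01 6.1590e+01]
ee_pos [503.35  71.64  91.42]
ee_rot [-179.94    0.     35.14]
force [-5.33  4.11 12.87]
torque [0.7  0.98 0.23]
gripper_width 29.6
gripper_force 40.0
```

Emit:
arm_command([
  {"delta_pos": [0,0,0.1],"roll": 0.4,"jaw": 25},
  {"delta_pos": [0,0,0.1],"roll": 0.8,"jaw": 25},
  {"delta_pos": [0,0,0.1],"roll": 0.8,"jaw": 25},
  {"delta_pos": [0,0,0.1],"roll": 0.8,"jaw": 25},
])

```text
time_s: 6.62
ee_pos: [503.3, 71.7, 91.4]
ee_rot: [-179.9, 0.0, 31.1]
force: [-6.6, 4.3, 13.2]
gripper_width: 29.8
gripper_force: 40.0
```

```bash
python3 st.py|egrep "ee_rot|torq"
```

```text
ee_rot [-179.94    0.     31.15]
torque [0.69 1.03 0.25]
```

Emit:
arm_command([
  {"delta_pos": [0,0,0.1],"roll": 0.4,"jaw": 25},
  {"delta_pos": [0,0,0.1],"roll": 0.8,"jaw": 25},
  {"delta_pos": [0,0,0.1],"roll": 0.8,"jaw": 25},
  {"delta_pos": [0,0,0.1],"roll": 0.8,"jaw": 25},
])

```text
time_s: 6.95
ee_pos: [503.3, 71.7, 91.3]
ee_rot: [-179.9, 0.0, 27.1]
force: [-6.7, 4.2, 12.5]
gripper_width: 29.6
gripper_force: 40.0
```

```bash
python3 st.py|egrep "ee_rot|torq"
```

```text
ee_rot [-179.94    0.     27.14]
torque [0.74 1.03 0.25]
```

Emit:
arm_command([
  {"delta_pos": [0,0,0.1],"roll": 0.4,"jaw": 25},
  {"delta_pos": [0,0,0.1],"roll": 0.8,"jaw": 25},
  {"delta_pos": [0,0,0.1],"roll": 0.8,"jaw": 25},
  {"delta_pos": [0,0,0.1],"roll": 0.8,"jaw": 25},
])

```text
time_s: 7.28
ee_pos: [503.3, 71.8, 91.2]
ee_rot: [-179.9, 0.0, 23.2]
force: [-5.6, 3.7, 13.1]
gripper_width: 29.4
gripper_force: 40.0
```

```bash
python3 st.py|egrep "ee_rot|torq"
```

```text
ee_rot [-1.7994e+02  1.0000e-02  2.3150e+01]
torque [0.71 1.04 0.32]
```

Emit:
arm_command([
  {"delta_pos": [0,0,0.1],"roll": 0.4,"jaw": 25},
  {"delta_pos": [0,0,0.1],"roll": 0.8,"jaw": 25},
  {"delta_pos": [0,0,0.1],"roll": 0.8,"jaw": 25},
  {"delta_pos": [0,0,0.1],"roll": 0.8,"jaw": 25},
])

```text
time_s: 7.62
ee_pos: [503.3, 71.8, 91.2]
ee_rot: [-179.9, 0.0, 19.2]
force: [-6.5, 3.8, 14.5]
gripper_width: 30.0
gripper_force: 40.0
```

```bash
python3 st.py|egrep "ee_rot|torq"
```

```text
ee_rot [-1.7994e+02  2.0000e-02  1.9190e+01]
torque [0.81 1.13 0.47]
```

Emit:
arm_command([
  {"delta_pos": [0,0,0],"roll": 0.4,"jaw": 25},
  {"delta_pos": [0,0,0],"roll": 0.7,"jaw": 25},
  {"delta_pos": [0,0,0],"roll": 0.7,"jaw": 25},
  {"delta_pos": [0,0,0],"roll": 0.7,"jaw": 25},
])

```text
time_s: 7.95
ee_pos: [503.3, 71.8, 91.2]
ee_rot: [-179.9, 0.0, 15.7]
force: [-7.0, 4.0, 13.9]
gripper_width: 29.8
gripper_force: 40.0
```

```bash
python3 st.py
```

```text
time_s 7.95
qpos [6.7900e+00 1.8960e+01 1.0841e+02 6.0000e-02 5.2670e+01 8.1030e+01]
ee_pos [503.27  71.79  91.24]
ee_rot [-1.7995e+02  2.0000e-02  1.5720e+01]
force [-7.02  3.97 13.94]
torque [0.83 1.18 0.67]
gripper_width 29.81
gripper_force 40.0
```

FL is tight at 0.67 N m, with the torque rising at about the spring rate past the stop. Next I release it and look at the back nuts.

Emit:
arm_command([
  {"delta_pos": [0,0,0],"roll": 0,"jaw": 50},
  {"delta_pos": [0,0,0],"roll": 0,"jaw": 50},
  {"delta_pos": [0,0,0],"roll": 0,"jaw": 50},
  {"delta_pos": [0,0,-15],"roll": 0,"jaw": 50},
  {"delta_pos": [0,0,-45],"roll": 0,"jaw": 50},
  {"delta_pos": [0,0,-80],"roll": 0,"jaw": 50},
  {"delta_pos": [20,20,-120],"roll": 0,"jaw": 50},
  {"delta_pos": [40,40,-150],"roll": 0,"jaw": 50},
  {"delta_pos": [62,62,-180],"roll": 0,"jaw": 50},
  {"delta_pos": [62,62,-209],"roll": 0,"jaw": 50},
  {"delta_pos": [62,62,-209],"roll": 0,"jaw": 50},
  {"delta_pos": [62,62,-209],"roll": 0,"jaw": 50},
  {"delta_pos": [62,62,-209],"roll": 0,"jaw": 50},
])

```text
time_s: 9.03
ee_pos: [580.0, 27.7, 297.3]
ee_rot: [180.0, 0.1, 15.6]
force: [-0.1, 1.1, -0.7]
gripper_width: 45.7
gripper_force: 0.0
```

```bash
python3 look.py pics/d.png
```

```text
9.0333 [580.   27.7 297.3] [1.7999e+02 9.0000e-02 1.5590e+01] [ 1.6 16.7 80.1 -0.  83.3 76. ] [-0.1  1.1 -0.7] [-0.02  0.    0.01]
[459.  29.] c [ 773.5 -135. ] size [91.7 17.8] yaw%90 77.6 z 120.1
[197. 117.] c [623.2 102.6] size [30. 30.] yaw%90 30.1 z 123.0
[314. 119.] c [655.1 -16.4] size [30.  28.9] yaw%90 12.4 z 122.7
```

The back grips read BL (623,103) with yaw 30° and BR (655,-16) with yaw 12°, both at z ≈ 123 as expected. BR is diagonal to FL, so it comes next.

Emit:
arm_command([
  {"delta_pos": [20,20,0],"roll": -1.4,"jaw": 50},
  {"delta_pos": [40,40,0],"roll": -2.8,"jaw": 50},
  {"delta_pos": [60.5,62.7,0],"roll": -4.2,"jaw": 50},
  {"delta_pos": [60.5,62.7,10],"roll": -5.6,"jaw": 50},
  {"delta_pos": [60.5,62.7,20],"roll": -7,"jaw": 50},
  {"delta_pos": [60.5,62.7,30],"roll": -8.4,"jaw": 50},
  {"delta_pos": [60.5,62.7,40],"roll": -9.8,"jaw": 50},
  {"delta_pos": [60.5,62.7,50],"roll": -11.2,"jaw": 50},
  {"delta_pos": [60.5,62.7,60],"roll": -12.6,"jaw": 50},
  {"delta_pos": [60.5,62.7,70],"roll": -14,"jaw": 50},
  {"delta_pos": [60.5,62.7,80],"roll": -15.4,"jaw": 50},
  {"delta_pos": [60.5,62.7,90],"roll": -16.8,"jaw": 50},
  {"delta_pos": [60.5,62.7,100],"roll": -18.2,"jaw": 50},
  {"delta_pos": [60.5,62.7,110],"roll": -19.6,"jaw": 50},
  {"delta_pos": [60.5,62.7,120],"roll": -21,"jaw": 50},
  {"delta_pos": [60.5,62.7,130],"roll": -22.4,"jaw": 50},
  {"delta_pos": [60.5,62.7,140],"roll": -23.8,"jaw": 50},
  {"delta_pos": [60.5,62.7,140],"roll": -25.2,"jaw": 50},
  {"delta_pos": [60.5,62.7,140],"roll": -26.6,"jaw": 50},
  {"delta_pos": [60.5,62.7,140],"roll": -28,"jaw": 50},
])

```text
time_s: 10.75
ee_pos: [654.0, -15.8, 156.2]
ee_rot: [-179.9, -0.2, 156.0]
force: [0.6, -0.1, -0.3]
gripper_width: 45.5
gripper_force: 0.0
```

Emit:
arm_command([
  {"delta_pos": [0,0,0],"roll": -1.4,"jaw": 50},
  {"delta_pos": [0,0,0],"roll": -2.8,"jaw": 50},
  {"delta_pos": [0,0,0],"roll": -4.2,"jaw": 50},
  {"delta_pos": [0,0,0],"roll": -5.6,"jaw": 50},
  {"delta_pos": [0,0,0],"roll": -7,"jaw": 50},
  {"delta_pos": [0,0,0],"roll": -7.4,"jaw": 50},
  {"delta_pos": [0,0,0],"roll": -7.4,"jaw": 50},
  {"delta_pos": [0,0,0],"roll": -7.4,"jaw": 50},
])

```text
time_s: 11.42
ee_pos: [654.6, -15.9, 157.0]
ee_rot: [180.0, -0.1, -167.4]
force: [-0.3, 0.4, -0.6]
gripper_width: 45.7
gripper_force: 0.0
```

```bash
python3 st.py
```

```text
time_s 11.42
qpos [-2.3900e+00  2.7660e+01  8.3160e+01 -1.0000e-02  6.9330e+01 -1.0494e+02]
ee_pos [654.55 -15.87 157.04]
ee_rot [ 1.7997e+02 -1.5000e-01 -1.6744e+02]
force [-0.3   0.36 -0.63]
torque [ 0.08 -0.18 -0.01]
gripper_width 45.71
gripper_force 0.0
```

Emit:
arm_command([
  {"delta_pos": [0,0,20],"roll": 0,"jaw": 50},
  {"delta_pos": [0,0,35],"roll": 0,"jaw": 50},
  {"delta_pos": [0,0,50],"roll": 0,"jaw": 50},
  {"delta_pos": [0,0,62],"roll": 0,"jaw": 50},
  {"delta_pos": [0,0,62],"roll": 0,"jaw": 50},
  {"delta_pos": [0,0,62],"roll": 0,"jaw": 30},
  {"delta_pos": [0,0,62],"roll": 0,"jaw": 25},
  {"delta_pos": [0,0,62],"roll": 0,"jaw": 25},
  {"delta_pos": [0,0,62],"roll": 0,"jaw": 25},
  {"delta_pos": [0,0,62],"roll": 0,"jaw": 25},
])

```text
time_s: 12.25
ee_pos: [656.2, -15.8, 97.4]
ee_rot: [-180.0, 0.1, -167.4]
force: [-0.0, 2.5, 1.7]
gripper_width: 29.7
gripper_force: 40.0
```

```bash
python3 st.py
```

```text
time_s 12.25
qpos [-2.4000e+00  3.0370e+01  8.7600e+01  3.0000e-02  6.1920e+01 -1.0501e+02]
ee_pos [656.22 -15.84  97.41]
ee_rot [-1.800e+02  1.200e-01 -1.674e+02]
force [-0.03  2.51  1.75]
torque [ 0.37 -0.07  0.04]
gripper_width 29.71
gripper_force 39.98
```

Emit:
arm_command([
  {"delta_pos": [0,0,0.2],"roll": 1.3,"jaw": 25},
  {"delta_pos": [0,0,0.4],"roll": 2.6,"jaw": 25},
  {"delta_pos": [0,0,0.5],"roll": 3.9,"jaw": 25},
  {"delta_pos": [0,0,0.7],"roll": 5.2,"jaw": 25},
  {"delta_pos": [0,0,0.9],"roll": 6.5,"jaw": 25},
  {"delta_pos": [0,0,1.0],"roll": 7.8,"jaw": 25},
  {"delta_pos": [0,0,1.2],"roll": 9.1,"jaw": 25},
  {"delta_pos": [0,0,1.4],"roll": 10.4,"jaw": 25},
  {"delta_pos": [0,0,1.5],"roll": 11.7,"jaw": 25},
  {"delta_pos": [0,0,1.7],"roll": 13,"jaw": 25},
  {"delta_pos": [0,0,1.9],"roll": 14.3,"jaw": 25},
  {"delta_pos": [0,0,2.0],"roll": 15.6,"jaw": 25},
  {"delta_pos": [0,0,2.2],"roll": 16.9,"jaw": 25},
  {"delta_pos": [0,0,2.4],"roll": 18.2,"jaw": 25},
  {"delta_pos": [0,0,2.6],"roll": 19.5,"jaw": 25},
  {"delta_pos": [0,0,2.7],"roll": 20.8,"jaw": 25},
  {"delta_pos": [0,0,2.9],"roll": 22.1,"jaw": 25},
  {"delta_pos": [0,0,3.1],"roll": 23.4,"jaw": 25},
  {"delta_pos": [0,0,3.2],"roll": 24.7,"jaw": 25},
  {"delta_pos": [0,0,3.4],"roll": 26,"jaw": 25},
])

```text
time_s: 13.92
ee_pos: [655.2, -16.5, 94.2]
ee_rot: [180.0, 0.1, 62.3]
force: [-3.7, 0.0, 5.8]
gripper_width: 30.2
gripper_force: 40.0
```

Emit:
arm_command([
  {"delta_pos": [0,0,0.2],"roll": 1.2,"jaw": 25},
  {"delta_pos": [0,0,0.4],"roll": 2.4,"jaw": 25},
  {"delta_pos": [0,0,0.5],"roll": 3.6,"jaw": 25},
  {"delta_pos": [0,0,0.6],"roll": 4.8,"jaw": 25},
  {"delta_pos": [0,0,0.7],"roll": 5.6,"jaw": 25},
  {"delta_pos": [0,0,0.7],"roll": 5.6,"jaw": 25},
  {"delta_pos": [0,0,0.7],"roll": 5.6,"jaw": 25},
])

```text
time_s: 14.5
ee_pos: [654.9, -16.2, 93.5]
ee_rot: [-180.0, 0.1, 34.6]
force: [-3.8, -0.1, 5.2]
gripper_width: 29.7
gripper_force: 40.0
```

```bash
python3 st.py
```

```text
time_s 14.5
qpos [-2.410e+00  3.054e+01  8.792e+01 -3.000e-02  6.160e+01  5.297e+01]
ee_pos [654.9  -16.23  93.54]
ee_rot [-1.7999e+02  6.0000e-02  3.4630e+01]
force [-3.81 -0.13  5.18]
torque [0.14 0.68 0.17]
gripper_width 29.74
gripper_force 39.98
```

Emit:
arm_command([
  {"delta_pos": [0,0,0.1],"roll": 0.5,"jaw": 25},
  {"delta_pos": [0,0,0.2],"roll": 1,"jaw": 25},
  {"delta_pos": [0,0,0.2],"roll": 1,"jaw": 25},
  {"delta_pos": [0,0,0.2],"roll": 1,"jaw": 25},
])

```text
time_s: 14.83
ee_pos: [654.9, -16.2, 93.4]
ee_rot: [-180.0, 0.1, 29.6]
force: [-4.7, 0.9, 6.3]
gripper_width: 29.6
gripper_force: 40.0
```

```bash
python3 st.py|egrep "ee_rot|torq"
```

```text
ee_rot [-1.7999e+02  6.0000e-02  2.9640e+01]
torque [0.21 0.73 0.17]
```

Emit:
arm_command([
  {"delta_pos": [0,0,0.1],"roll": 0.5,"jaw": 25},
  {"delta_pos": [0,0,0.1],"roll": 1,"jaw": 25},
  {"delta_pos": [0,0,0.1],"roll": 1,"jaw": 25},
  {"delta_pos": [0,0,0.1],"roll": 1,"jaw": 25},
])

```text
time_s: 15.17
ee_pos: [654.9, -16.1, 93.3]
ee_rot: [-180.0, 0.1, 24.6]
force: [-2.7, 0.6, 5.9]
gripper_width: 29.3
gripper_force: 40.0
```

```bash
python3 st.py|egrep "ee_rot|torq"
```

```text
ee_rot [-1.7999e+02  5.0000e-02  2.4640e+01]
torque [0.25 0.68 0.17]
```

Emit:
arm_command([
  {"delta_pos": [0,0,0.1],"roll": 0.5,"jaw": 25},
  {"delta_pos": [0,0,0.1],"roll": 1,"jaw": 25},
  {"delta_pos": [0,0,0.1],"roll": 1,"jaw": 25},
  {"delta_pos": [0,0,0.1],"roll": 1,"jaw": 25},
])

```text
time_s: 15.5
ee_pos: [654.8, -16.1, 93.3]
ee_rot: [-180.0, 0.1, 19.7]
force: [-4.2, -0.3, 6.0]
gripper_width: 30.0
gripper_force: 40.0
```

```bash
python3 st.py|egrep "ee_rot|torq"
```

```text
ee_rot [-1.800e+02  6.000e-02  1.969e+01]
torque [0.29 0.76 0.44]
```

Emit:
arm_command([
  {"delta_pos": [0,0,0],"roll": 0.4,"jaw": 25},
  {"delta_pos": [0,0,0],"roll": 0.6,"jaw": 25},
  {"delta_pos": [0,0,0],"roll": 0.6,"jaw": 25},
  {"delta_pos": [0,0,0],"roll": 0.6,"jaw": 25},
])

```text
time_s: 15.83
ee_pos: [654.8, -16.0, 93.3]
ee_rot: [180.0, 0.1, 16.7]
force: [-3.2, 1.3, 5.1]
gripper_width: 29.7
gripper_force: 40.0
```

```bash
python3 st.py|egrep "ee_rot|torq"
```

```text
ee_rot [1.800e+02 6.000e-02 1.671e+01]
torque [0.37 0.74 0.57]
```

Emit:
arm_command([
  {"delta_pos": [0,0,0],"roll": 0.3,"jaw": 25},
  {"delta_pos": [0,0,0],"roll": 0.3,"jaw": 25},
  {"delta_pos": [0,0,0],"roll": 0.3,"jaw": 25},
])

```text
time_s: 16.08
ee_pos: [654.8, -16.0, 93.3]
ee_rot: [180.0, 0.1, 15.2]
force: [-4.2, 0.8, 6.4]
gripper_width: 30.1
gripper_force: 40.0
```

```bash
python3 st.py|egrep "ee_rot|torq"
```

```text
ee_rot [1.7999e+02 6.0000e-02 1.5230e+01]
torque [0.31 0.8  0.63]
```

Emit:
arm_command([
  {"delta_pos": [0,0,0],"roll": 0,"jaw": 50},
  {"delta_pos": [0,0,0],"roll": 0,"jaw": 50},
  {"delta_pos": [0,0,0],"roll": 0,"jaw": 50},
  {"delta_pos": [0,0,-15],"roll": 0,"jaw": 50},
  {"delta_pos": [0,0,-40],"roll": 0,"jaw": 50},
  {"delta_pos": [0,0,-65],"roll": -1.4,"jaw": 50},
  {"delta_pos": [-20,0,-65],"roll": -2.8,"jaw": 50},
  {"delta_pos": [-50,0,-65],"roll": -4.2,"jaw": 50},
  {"delta_pos": [-80,0,-65],"roll": -5.6,"jaw": 50},
  {"delta_pos": [-110,0,-65],"roll": -7,"jaw": 50},
  {"delta_pos": [-123,0.5,-65],"roll": -8.4,"jaw": 50},
  {"delta_pos": [-123,0.5,-65],"roll": -9.8,"jaw": 50},
  {"delta_pos": [-123,0.5,-65],"roll": -11.2,"jaw": 50},
  {"delta_pos": [-123,0.5,-65],"roll": -12.6,"jaw": 50},
  {"delta_pos": [-123,0.5,-65],"roll": -14,"jaw": 50},
  {"delta_pos": [-123,0.5,-65],"roll": -15.4,"jaw": 50},
  {"delta_pos": [-123,0.5,-65],"roll": -16.8,"jaw": 50},
  {"delta_pos": [-123,0.5,-65],"roll": -18.2,"jaw": 50},
  {"delta_pos": [-123,0.5,-65],"roll": -19.6,"jaw": 50},
  {"delta_pos": [-123,0.5,-65],"roll": -21,"jaw": 50},
])

```text
time_s: 17.75
ee_pos: [537.2, -49.0, 156.7]
ee_rot: [180.0, 0.0, 120.4]
force: [0.1, -0.2, 0.5]
gripper_width: 45.4
gripper_force: 0.0
```

Emit:
arm_command([
  {"delta_pos": [0,0,0],"roll": -1.4,"jaw": 50},
  {"delta_pos": [0,0,0],"roll": -2.8,"jaw": 50},
  {"delta_pos": [0,0,0],"roll": -4.2,"jaw": 50},
  {"delta_pos": [0,0,0],"roll": -5.6,"jaw": 50},
  {"delta_pos": [0,0,0],"roll": -7,"jaw": 50},
  {"delta_pos": [0,0,0],"roll": -8.4,"jaw": 50},
  {"delta_pos": [0,0,0],"roll": -9.8,"jaw": 50},
  {"delta_pos": [0,0,0],"roll": -11.2,"jaw": 50},
  {"delta_pos": [0,0,0],"roll": -12.6,"jaw": 50},
  {"delta_pos": [0,0,0],"roll": -13.1,"jaw": 50},
  {"delta_pos": [0,0,0],"roll": -13.1,"jaw": 50},
  {"delta_pos": [0,0,0],"roll": -13.1,"jaw": 50},
])

```text
time_s: 18.75
ee_pos: [537.2, -48.9, 156.7]
ee_rot: [-180.0, 0.0, -174.5]
force: [0.7, 0.2, -0.4]
gripper_width: 45.8
gripper_force: 0.0
```

```bash
python3 st.py; python3 - <<'E'
from h import *
f=env.grab_frame("side"); cv2.imwrite("pics/e.png",cv2.resize(f["img"][130:280,160:380],None,fx=3,fy=3))
E
```

```text
time_s 18.75
qpos [-6.4100e+00  1.7620e+01  9.9400e+01 -2.0000e-02  6.2960e+01 -1.0191e+02]
ee_pos [537.15 -48.88 156.75]
ee_rot [-1.7998e+02  1.0000e-02 -1.7449e+02]
force [ 0.68  0.24 -0.37]
torque [ 0.13 -0.13 -0.01]
gripper_width 45.82
gripper_force 0.0
```

View pics/e.png

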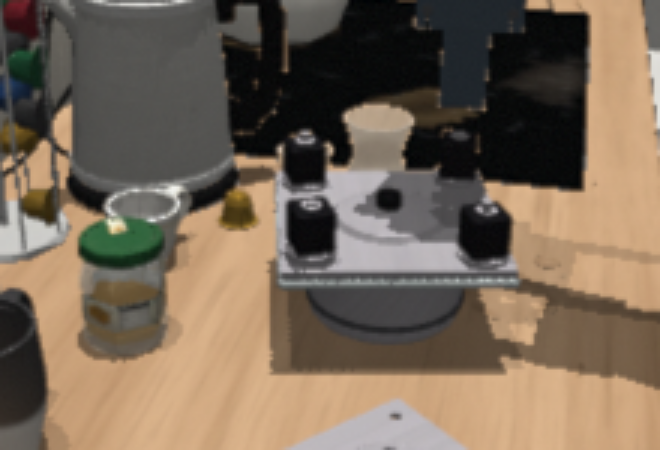

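The crop shows the gripper above FR at (460,150). FL (487,232), BR (305,158) and BL (312,228) are in place, and the jar, cup and capsule haven't moved. Descending on FR.

Emit:
arm_command([
  {"delta_pos": [1.4,1.2,20],"roll": 0,"jaw": 50},
  {"delta_pos": [1.4,1.2,35],"roll": 0,"jaw": 50},
  {"delta_pos": [1.4,1.2,50],"roll": 0,"jaw": 50},
  {"delta_pos": [1.4,1.2,63],"roll": 0,"jaw": 50},
  {"delta_pos": [1.4,1.2,63],"roll": 0,"jaw": 50},
  {"delta_pos": [1.4,1.2,63],"roll": 0,"jaw": 30},
  {"delta_pos": [1.4,1.2,63],"roll": 0,"jaw": 25},
  {"delta_pos": [1.4,1.2,63],"roll": 0,"jaw": 25},
  {"delta_pos": [1.4,1.2,63],"roll": 0,"jaw": 25},
  {"delta_pos": [1.4,1.2,63],"roll": 0,"jaw": 25},
])

```text
time_s: 19.63
ee_pos: [536.3, -47.7, 94.8]
ee_rot: [-180.0, 0.1, -174.4]
force: [0.0, 0.6, 1.9]
gripper_width: 30.1
gripper_force: 40.0
```

```bash
python3 st.py
```

```text
time_s 19.63
qpos [  -6.3    21.03  104.4    -0.     54.44 -101.9 ]
ee_pos [536.29 -47.68  94.78]
ee_rot [-1.7997e+02  1.3000e-01 -1.7440e+02]
force [0.   0.61 1.89]
torque [ 0.17 -0.21  0.01]
gripper_width 30.08
gripper_force 40.0
```

Emit:
arm_command([
  {"delta_pos": [0,0,0.2],"roll": 1.3,"jaw": 25},
  {"delta_pos": [0,0,0.4],"roll": 2.6,"jaw": 25},
  {"delta_pos": [0,0,0.5],"roll": 3.9,"jaw": 25},
  {"delta_pos": [0,0,0.7],"roll": 5.2,"jaw": 25},
  {"delta_pos": [0,0,0.9],"roll": 6.5,"jaw": 25},
  {"delta_pos": [0,0,1.0],"roll": 7.8,"jaw": 25},
  {"delta_pos": [0,0,1.2],"roll": 9.1,"jaw": 25},
  {"delta_pos": [0,0,1.4],"roll": 10.4,"jaw": 25},
  {"delta_pos": [0,0,1.5],"roll": 11.7,"jaw": 25},
  {"delta_pos": [0,0,1.7],"roll": 13,"jaw": 25},
  {"delta_pos": [0,0,1.9],"roll": 14.3,"jaw": 25},
  {"delta_pos": [0,0,2.0],"roll": 15.6,"jaw": 25},
  {"delta_pos": [0,0,2.2],"roll": 16.9,"jaw": 25},
  {"delta_pos": [0,0,2.4],"roll": 18.2,"jaw": 25},
  {"delta_pos": [0,0,2.6],"roll": 19.5,"jaw": 25},
  {"delta_pos": [0,0,2.7],"roll": 20.8,"jaw": 25},
  {"delta_pos": [0,0,2.9],"roll": 22.1,"jaw": 25},
  {"delta_pos": [0,0,3.1],"roll": 23.4,"jaw": 25},
  {"delta_pos": [0,0,3.2],"roll": 24.7,"jaw": 25},
  {"delta_pos": [0,0,3.4],"roll": 26,"jaw": 25},
])

```text
time_s: 21.3
ee_pos: [535.3, -48.3, 91.4]
ee_rot: [179.9, 0.1, 55.3]
force: [-2.0, -1.3, 5.1]
gripper_width: 30.0
gripper_force: 40.0
```

Emit:
arm_command([
  {"delta_pos": [0,0,0.2],"roll": 1.2,"jaw": 25},
  {"delta_pos": [0,0,0.4],"roll": 2.4,"jaw": 25},
  {"delta_pos": [0,0,0.5],"roll": 3.6,"jaw": 25},
  {"delta_pos": [0,0,0.5],"roll": 4,"jaw": 25},
  {"delta_pos": [0,0,0.5],"roll": 4,"jaw": 25},
  {"delta_pos": [0,0,0.5],"roll": 4,"jaw": 25},
])

```text
time_s: 21.8
ee_pos: [535.1, -48.1, 90.9]
ee_rot: [180.0, 0.1, 35.7]
force: [-2.6, -1.8, 5.2]
gripper_width: 30.1
gripper_force: 40.0
```

```bash
python3 st.py
```

```text
time_s 21.8
qpos [-6.3200e+00  2.1260e+01  1.0471e+02 -8.0000e-02  5.4040e+01  4.8020e+01]
ee_pos [535.15 -48.11  90.85]
ee_rot [1.7995e+02 5.0000e-02 3.5710e+01]
force [-2.58 -1.83  5.16]
torque [-0.35  0.45  0.17]
gripper_width 30.05
gripper_force 40.0
```

Emit:
arm_command([
  {"delta_pos": [0,0,0.1],"roll": 0.5,"jaw": 25},
  {"delta_pos": [0,0,0.2],"roll": 1,"jaw": 25},
  {"delta_pos": [0,0,0.2],"roll": 1,"jaw": 25},
  {"delta_pos": [0,0,0.2],"roll": 1,"jaw": 25},
])

```text
time_s: 22.13
ee_pos: [535.1, -48.1, 90.8]
ee_rot: [180.0, 0.0, 30.7]
force: [-3.0, -1.7, 6.3]
gripper_width: 29.9
gripper_force: 40.0
```

```bash
python3 st.py|egrep "ee_rot|torq"
```

```text
ee_rot [1.7996e+02 4.0000e-02 3.0710e+01]
torque [-0.24  0.61  0.15]
```

Emit:
arm_command([
  {"delta_pos": [0,0,0.1],"roll": 0.5,"jaw": 25},
  {"delta_pos": [0,0,0.1],"roll": 1,"jaw": 25},
  {"delta_pos": [0,0,0.1],"roll": 1,"jaw": 25},
  {"delta_pos": [0,0,0.1],"roll": 1,"jaw": 25},
])

```text
time_s: 22.47
ee_pos: [535.1, -48.0, 90.8]
ee_rot: [180.0, 0.0, 25.7]
force: [-4.0, -0.8, 8.1]
gripper_width: 29.4
gripper_force: 40.0
```

```bash
python3 st.py|egrep "ee_rot|torq"
```

```text
ee_rot [1.7995e+02 4.0000e-02 2.5710e+01]
torque [-0.21  0.62  0.22]
```

Emit:
arm_command([
  {"delta_pos": [0,0,0.1],"roll": 0.5,"jaw": 25},
  {"delta_pos": [0,0,0.1],"roll": 1,"jaw": 25},
  {"delta_pos": [0,0,0.1],"roll": 1,"jaw": 25},
  {"delta_pos": [0,0,0.1],"roll": 1,"jaw": 25},
])

```text
time_s: 22.8
ee_pos: [535.1, -48.0, 90.8]
ee_rot: [179.9, 0.0, 20.8]
force: [-4.2, -0.9, 7.9]
gripper_width: 29.9
gripper_force: 40.0
```

```bash
python3 st.py|egrep "ee_rot|torq"
```

```text
ee_rot [1.7995e+02 4.0000e-02 2.0760e+01]
torque [-0.19  0.73  0.43]
```

Emit:
arm_command([
  {"delta_pos": [0,0,0],"roll": 0.4,"jaw": 25},
  {"delta_pos": [0,0,0],"roll": 0.6,"jaw": 25},
  {"delta_pos": [0,0,0],"roll": 0.6,"jaw": 25},
  {"delta_pos": [0,0,0],"roll": 0.6,"jaw": 25},
])

```text
time_s: 23.13
ee_pos: [535.1, -47.9, 90.8]
ee_rot: [179.9, 0.0, 17.8]
force: [-3.5, -0.4, 8.0]
gripper_width: 30.0
gripper_force: 40.0
```

```bash
python3 st.py|egrep "ee_rot|torq"
```

```text
ee_rot [1.7994e+02 4.0000e-02 1.7790e+01]
torque [-0.09  0.69  0.53]
```

Emit:
arm_command([
  {"delta_pos": [0,0,0],"roll": 0.4,"jaw": 25},
  {"delta_pos": [0,0,0],"roll": 0.4,"jaw": 25},
  {"delta_pos": [0,0,0],"roll": 0.4,"jaw": 25},
])

```text
time_s: 23.38
ee_pos: [535.1, -47.9, 90.8]
ee_rot: [179.9, 0.0, 15.8]
force: [-3.4, -0.4, 7.8]
gripper_width: 30.0
gripper_force: 40.0
```

```bash
python3 st.py|egrep "ee_rot|torq"
```

```text
ee_rot [1.7994e+02 3.0000e-02 1.5810e+01]
torque [-0.04  0.75  0.63]
```

Emit:
arm_command([
  {"delta_pos": [0,0,0],"roll": 0,"jaw": 50},
  {"delta_pos": [0,0,0],"roll": 0,"jaw": 50},
  {"delta_pos": [0,0,0],"roll": 0,"jaw": 50},
  {"delta_pos": [0,0,-15],"roll": 0,"jaw": 50},
  {"delta_pos": [0,0,-40],"roll": 0,"jaw": 50},
  {"delta_pos": [0,0,-65],"roll": -1.4,"jaw": 50},
  {"delta_pos": [20,-20,-65],"roll": -2.8,"jaw": 50},
  {"delta_pos": [40,-40,-65],"roll": -4.2,"jaw": 50},
  {"delta_pos": [60,-60,-65],"roll": -5.6,"jaw": 50},
  {"delta_pos": [80,-80,-65],"roll": -7,"jaw": 50},
  {"delta_pos": [100,-100,-65],"roll": -8.4,"jaw": 50},
  {"delta_pos": [120,-118,-65],"roll": -9.8,"jaw": 50},
  {"delta_pos": [126.4,-121.8,-65],"roll": -11.2,"jaw": 50},
  {"delta_pos": [126.4,-121.8,-65],"roll": -12.6,"jaw": 50},
  {"delta_pos": [126.4,-121.8,-65],"roll": -14,"jaw": 50},
  {"delta_pos": [126.4,-121.8,-65],"roll": -15.4,"jaw": 50},
  {"delta_pos": [126.4,-121.8,-65],"roll": -16.8,"jaw": 50},
  {"delta_pos": [126.4,-121.8,-65],"roll": -18.2,"jaw": 50},
  {"delta_pos": [126.4,-121.8,-65],"roll": -19.6,"jaw": 50},
  {"delta_pos": [126.4,-121.8,-65],"roll": -21,"jaw": 50},
])

```text
time_s: 25.05
ee_pos: [624.4, 103.7, 154.0]
ee_rot: [-180.0, -0.0, 121.0]
force: [-0.1, -0.8, 1.0]
gripper_width: 45.9
gripper_force: 0.0
```

Emit:
arm_command([
  {"delta_pos": [0,0,0],"roll": -1.4,"jaw": 50},
  {"delta_pos": [0,0,0],"roll": -2.8,"jaw": 50},
  {"delta_pos": [0,0,0],"roll": -4.2,"jaw": 50},
  {"delta_pos": [0,0,0],"roll": -5.6,"jaw": 50},
  {"delta_pos": [0,0,0],"roll": -7,"jaw": 50},
  {"delta_pos": [0,0,0],"roll": -8.4,"jaw": 50},
  {"delta_pos": [0,0,0],"roll": -9.8,"jaw": 50},
  {"delta_pos": [0,0,0],"roll": -11.2,"jaw": 50},
  {"delta_pos": [0,0,0],"roll": -12.6,"jaw": 50},
  {"delta_pos": [0,0,0],"roll": -14,"jaw": 50},
  {"delta_pos": [0,0,0],"roll": -15.4,"jaw": 50},
  {"delta_pos": [0,0,0],"roll": -16.8,"jaw": 50},
  {"delta_pos": [0,0,0],"roll": -17.8,"jaw": 50},
  {"delta_pos": [0,0,0],"roll": -17.8,"jaw": 50},
  {"delta_pos": [0,0,0],"roll": -17.8,"jaw": 50},
])

```text
time_s: 26.3
ee_pos: [624.4, 103.8, 154.2]
ee_rot: [180.0, -0.0, -150.5]
force: [0.1, 0.5, -0.0]
gripper_width: 46.0
gripper_force: 0.0
```

```bash
python3 st.py
```

```text
time_s 26.3
qpos [ 8.3900e+00  2.5800e+01  8.6760e+01  1.0000e-02  6.7470e+01 -1.1108e+02]
ee_pos [624.39 103.76 154.16]
ee_rot [ 1.7998e+02 -3.0000e-02 -1.5053e+02]
force [ 0.05  0.46 -0.01]
torque [ 0.18 -0.09  0.01]
gripper_width 45.96
gripper_force 0.0
```

Emit:
arm_command([
  {"delta_pos": [0.7,0.4,20],"roll": 0,"jaw": 50},
  {"delta_pos": [0.7,0.4,35],"roll": 0,"jaw": 50},
  {"delta_pos": [0.7,0.4,50],"roll": 0,"jaw": 50},
  {"delta_pos": [0.7,0.4,60],"roll": 0,"jaw": 50},
  {"delta_pos": [0.7,0.4,60],"roll": 0,"jaw": 50},
  {"delta_pos": [0.7,0.4,60],"roll": 0,"jaw": 30},
  {"delta_pos": [0.7,0.4,60],"roll": 0,"jaw": 25},
  {"delta_pos": [0.7,0.4,60],"roll": 0,"jaw": 25},
  {"delta_pos": [0.7,0.4,60],"roll": 0,"jaw": 25},
  {"delta_pos": [0.7,0.4,60],"roll": 0,"jaw": 25},
])

```text
time_s: 27.13
ee_pos: [624.3, 104.2, 95.6]
ee_rot: [-180.0, 0.1, -150.4]
force: [0.1, 1.8, 2.1]
gripper_width: 29.7
gripper_force: 40.0
```

```bash
python3 st.py
```

```text
time_s 27.13
qpos [ 8.420e+00  2.853e+01  9.124e+01  4.000e-02  6.009e+01 -1.112e+02]
ee_pos [624.33 104.25  95.64]
ee_rot [-1.7999e+02  1.4000e-01 -1.5041e+02]
force [0.09 1.76 2.07]
torque [ 0.5  -0.06  0.01]
gripper_width 29.71
gripper_force 39.97
```

Emit:
arm_command([
  {"delta_pos": [0,0,0.2],"roll": 1.3,"jaw": 25},
  {"delta_pos": [0,0,0.4],"roll": 2.6,"jaw": 25},
  {"delta_pos": [0,0,0.5],"roll": 3.9,"jaw": 25},
  {"delta_pos": [0,0,0.7],"roll": 5.2,"jaw": 25},
  {"delta_pos": [0,0,0.9],"roll": 6.5,"jaw": 25},
  {"delta_pos": [0,0,1.0],"roll": 7.8,"jaw": 25},
  {"delta_pos": [0,0,1.2],"roll": 9.1,"jaw": 25},
  {"delta_pos": [0,0,1.4],"roll": 10.4,"jaw": 25},
  {"delta_pos": [0,0,1.5],"roll": 11.7,"jaw": 25},
  {"delta_pos": [0,0,1.7],"roll": 13,"jaw": 25},
  {"delta_pos": [0,0,1.9],"roll": 14.3,"jaw": 25},
  {"delta_pos": [0,0,2.0],"roll": 15.6,"jaw": 25},
  {"delta_pos": [0,0,2.2],"roll": 16.9,"jaw": 25},
  {"delta_pos": [0,0,2.4],"roll": 18.2,"jaw": 25},
  {"delta_pos": [0,0,2.6],"roll": 19.5,"jaw": 25},
  {"delta_pos": [0,0,2.7],"roll": 20.8,"jaw": 25},
  {"delta_pos": [0,0,2.9],"roll": 22.1,"jaw": 25},
  {"delta_pos": [0,0,3.1],"roll": 23.4,"jaw": 25},
  {"delta_pos": [0,0,3.2],"roll": 24.7,"jaw": 25},
  {"delta_pos": [0,0,3.4],"roll": 26,"jaw": 25},
])

```text
time_s: 28.8
ee_pos: [623.4, 103.2, 92.2]
ee_rot: [180.0, 0.1, 79.3]
force: [-1.5, -0.4, 4.5]
gripper_width: 29.8
gripper_force: 40.0
```

Emit:
arm_command([
  {"delta_pos": [0,0,0.2],"roll": 1.2,"jaw": 25},
  {"delta_pos": [0,0,0.4],"roll": 2.4,"jaw": 25},
  {"delta_pos": [0,0,0.5],"roll": 3.6,"jaw": 25},
  {"delta_pos": [0,0,0.7],"roll": 4.8,"jaw": 25},
  {"delta_pos": [0,0,0.8],"roll": 6,"jaw": 25},
  {"delta_pos": [0,0,1.0],"roll": 7.2,"jaw": 25},
  {"delta_pos": [0,0,1.1],"roll": 8.4,"jaw": 25},
  {"delta_pos": [0,0,1.1],"roll": 8.8,"jaw": 25},
  {"delta_pos": [0,0,1.1],"roll": 8.8,"jaw": 25},
  {"delta_pos": [0,0,1.1],"roll": 8.8,"jaw": 25},
])

```text
time_s: 29.63
ee_pos: [622.9, 103.5, 91.1]
ee_rot: [-180.0, 0.1, 35.6]
force: [-3.1, 0.1, 5.1]
gripper_width: 29.7
gripper_force: 40.0
```

```bash
python3 st.py
```

```text
time_s 29.63
qpos [ 8.400e+00  2.874e+01  9.160e+01 -2.000e-02  5.972e+01  6.279e+01]
ee_pos [622.93 103.55  91.14]
ee_rot [-1.7999e+02  6.0000e-02  3.5620e+01]
force [-3.15  0.09  5.12]
torque [0.08 0.63 0.16]
gripper_width 29.74
gripper_force 39.98
```

Emit:
arm_command([
  {"delta_pos": [0,0,0.1],"roll": 0.5,"jaw": 25},
  {"delta_pos": [0,0,0.2],"roll": 1,"jaw": 25},
  {"delta_pos": [0,0,0.2],"roll": 1,"jaw": 25},
  {"delta_pos": [0,0,0.2],"roll": 1,"jaw": 25},
])

```text
time_s: 29.97
ee_pos: [622.9, 103.6, 91.0]
ee_rot: [-180.0, 0.1, 30.6]
force: [-3.0, -0.0, 5.4]
gripper_width: 29.8
gripper_force: 40.0
```

```bash
python3 st.py|egrep "ee_rot|torq"
```

```text
ee_rot [-1.7999e+02  6.0000e-02  3.0620e+01]
torque [0.14 0.66 0.17]
```

Emit:
arm_command([
  {"delta_pos": [0,0,0.1],"roll": 0.5,"jaw": 25},
  {"delta_pos": [0,0,0.1],"roll": 1,"jaw": 25},
  {"delta_pos": [0,0,0.1],"roll": 1,"jaw": 25},
  {"delta_pos": [0,0,0.1],"roll": 1,"jaw": 25},
])

```text
time_s: 30.3
ee_pos: [622.9, 103.7, 91.0]
ee_rot: [-180.0, 0.1, 25.6]
force: [-4.4, 0.4, 6.4]
gripper_width: 29.9
gripper_force: 40.0
```

```bash
python3 st.py|egrep "ee_rot|torq"
```

```text
ee_rot [-1.7999e+02  6.0000e-02  2.5620e+01]
torque [0.2  0.67 0.2 ]
```

Emit:
arm_command([
  {"delta_pos": [0,0,0.1],"roll": 0.5,"jaw": 25},
  {"delta_pos": [0,0,0.1],"roll": 1,"jaw": 25},
  {"delta_pos": [0,0,0.1],"roll": 1,"jaw": 25},
  {"delta_pos": [0,0,0.1],"roll": 1,"jaw": 25},
])

```text
time_s: 30.63
ee_pos: [622.9, 103.7, 91.0]
ee_rot: [-180.0, 0.1, 20.7]
force: [-2.8, 0.7, 6.7]
gripper_width: 30.0
gripper_force: 40.0
```

```bash
python3 st.py|egrep "ee_rot|torq"
```

```text
ee_rot [-1.800e+02  5.000e-02  2.067e+01]
torque [0.28 0.8  0.43]
```

Emit:
arm_command([
  {"delta_pos": [0,0,0],"roll": 0.4,"jaw": 25},
  {"delta_pos": [0,0,0],"roll": 0.8,"jaw": 25},
  {"delta_pos": [0,0,0],"roll": 0.8,"jaw": 25},
  {"delta_pos": [0,0,0],"roll": 0.8,"jaw": 25},
])

```text
time_s: 30.97
ee_pos: [622.9, 103.8, 91.0]
ee_rot: [180.0, 0.1, 16.7]
force: [-4.1, 0.9, 6.3]
gripper_width: 29.9
gripper_force: 40.0
```

```bash
python3 st.py|egrep "ee_rot|torq"
```

```text
ee_rot [1.800e+02 6.000e-02 1.671e+01]
torque [0.28 0.72 0.58]
```

Emit:
arm_command([
  {"delta_pos": [0,0,0],"roll": 0,"jaw": 50},
  {"delta_pos": [0,0,0],"roll": 0,"jaw": 50},
  {"delta_pos": [0,0,0],"roll": 0,"jaw": 50},
  {"delta_pos": [0,0,-15],"roll": 0,"jaw": 50},
  {"delta_pos": [0,0,-40],"roll": 0,"jaw": 50},
  {"delta_pos": [0,0,-75],"roll": 0,"jaw": 50},
  {"delta_pos": [0,0,-110],"roll": 0,"jaw": 50},
  {"delta_pos": [-30,10,-130],"roll": 0,"jaw": 50},
  {"delta_pos": [-65,20,-150],"roll": 0,"jaw": 50},
  {"delta_pos": [-100,30,-170],"roll": 0,"jaw": 50},
  {"delta_pos": [-135,40,-190],"roll": 0,"jaw": 50},
  {"delta_pos": [-170,40,-205],"roll": 0,"jaw": 50},
  {"delta_pos": [-200,40,-205],"roll": 0,"jaw": 50},
  {"delta_pos": [-220,40,-205],"roll": 0,"jaw": 50},
  {"delta_pos": [-220,40,-205],"roll": 0,"jaw": 50},
  {"delta_pos": [-220,40,-205],"roll": 0,"jaw": 50},
])

```text
time_s: 32.3
ee_pos: [424.2, 2.1, 295.1]
ee_rot: [180.0, -0.1, 16.5]
force: [-0.0, -0.5, -0.2]
gripper_width: 45.3
gripper_force: 0.0
```

```bash
sed -i 's/z>114/z>110/' look.py; python3 look.py pics/f.png; python3 - <<'E'
from h import *
f=env.grab_frame("side"); cv2.imwrite("pics/g.png",cv2.resize(f["img"][130:280,160:380],None,fx=3,fy=3))
E
```

```text
32.3 [424.2   2.1 295.1] [ 1.7995e+02 -1.2000e-01  1.6540e+01] [-1.3  1.7 98.8 -0.  79.3 72.2] [-0.  -0.5 -0.2] [0.01 0.03 0.02]
[212.  84.] c [503.3  70.7] size [29.9 30. ] yaw%90 28.8 z 118.3
[332.  88.] c [535.4 -48.2] size [29.1 29.1] yaw%90 28.3 z 118.5
```

View pics/f.png

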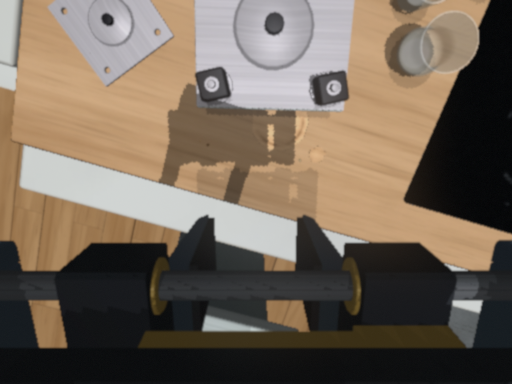

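View pics/g.png

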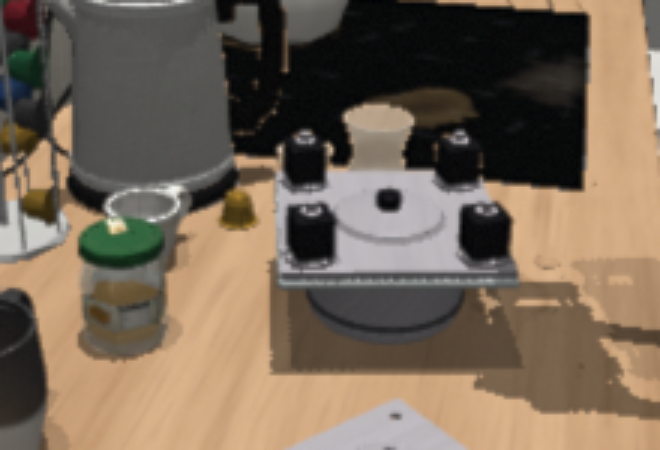

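The wrist view shows the front grips at (212,84) and (332,88), both at yaw 28.5° (2.9 rad of turn) with tops at z 118.4, which is where a tight nut should be. The side crop shows the lid level and the jar, cup and capsule in place. The back nuts rose to the same torque at the same tool angle, so I'm handing in.

```bash
python3 -c "
from workcell import env; print(env.job_done())"
```

```text
the job is handed in; nothing more can be done
None
```

I tightened all four nuts crosswise (FL, BR, FR, BL) to their stops at about 0.6–0.7 N m each; the lid looks level, the jar, cup and capsule look unmoved, and the job is handed in at about 32 s.

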